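# Crate the preserves and set them on the scraped board

### The arm

A 6-joint arm with a two-finger parallel gripper is mounted at the origin on the work surface. World frame = base frame: x ahead of the robot, y to its left, z up, the work surface at z = 0. Lengths are in mm, angles in rad, forces in N, time in s.
With the tool pointing down it reaches from about 275 to 825 mm from the base axis. Payload 4.9 kg.
Tool frame: the origin (TCP) lies at the very end of the fingers, on their centre line; the grasp point (between the pads) lies 19 mm behind it; z points along the fingers, y is the line along which they close (so a half turn about z gives the same grasp; the last joint's range is limited). The gripper opens to 85 mm and grips with 20 to 120 N. Pads are 22 mm wide; open, the fingers measure 114 mm over their backs; the gripper's body (76 mm by 85 mm) begins 54 mm behind the grasp point. The pads swing forward as they close: fully open they stand 13 mm farther back than shut.
Start: joints at [1.041, 0.326, -0.193, 1.052, 0, 1.437], TCP at [212.047, 507.499, 231.281] pointing down, gripper open.
Joint ranges: [-2.65, 2.65], [-0.97, 1.79], [-1.3, 1.35], [-1.93, 2.1], [-1.47, 1.37], [-3.14, 3.14]. Speed limits (rad/s): [2.57, 2.57, 3.14, 3.14, 3.14, 3.14].

### API

Orientations are given as [roll, pitch, yaw] about the fixed x, y, z axes, in that order (R = Rz(yaw) Ry(pitch) Rx(roll)).
In Python, from bench import bot, solve_ik, imaging gives the robot as it stands. Calls block until the motion is done:
- bot.move_ptp(position, orientation): joint-space move of the TCP to a pose.
- bot.movel(position, rot=None, max_speed=150, threshold=None): straight line of the TCP; rot=None keeps the orientation; max_speed is the mean speed in mm/s. With threshold (N) it stops when the force on the tool has changed by that much, and returns True; else False.
- bot.move_j(angles): joint-space move.
- bot.grip(opening, effort=None): opening from 0.0 (shut) to 1.0 (fully open); effort is the grip in N (None keeps the last); returns when the fingers have stopped.
- bot.dwell(seconds).
- solve_ik(position, orientation): joint angles nearest the present ones, or None.
- bot.get_state(): the state.
- imaging.capture(name): name is "side" or "top"; returns the picture (480x640x3 uint8, blue, green, red); there is no depth.
- imaging.camera_model(name): a dict with "K" (3x3 intrinsics, pixels), "k1" (the pictures are not rectified: a ray, as slopes to the right and down, at radius r is drawn at 1 + k1 r^2 times it, then the intrinsics apply), "position" and "rotation" of the camera in the world. Camera axes: x right, y up, looking along -z (the intrinsics and any distortion apply to the point x, -y, -z); pixel columns grow to the right and rows downward; lengths in mm; the calibration is good to about 2 mm. A picture is of the moment at which its call begins. camera_model takes no time and is no camera call.
A pose or a line that the arm cannot do raises bot.IKError and nothing moves.
- bot.sign_off(): hands the job in; it is judged then, once.
The state is a dict: "t": time; "qpos": joint angles; "joint_velocities": joint speeds; "effort": joint torques, N m; "tcp_pos": TCP position; "orientation": TCP orientation; "contact_force": force on the tool from outside, world axes, zero at the start; "wrist_torque": the same for the moment, N m; "opening": opening from 0.0 (shut) to 1.0 (fully open); "gripper_force": force on a finger pad.
Only numpy, scipy, OpenCV 4.12 (cv2) and the standard library are available. Lean on these libraries where they do the work, as an engineer would, in place of code of your own. Each camera call takes 0.05 s, during which the arm holds its last target. There are 200 camera calls.

### The job

Pack every small jar upright into the green carrier where it stands, and use the scraper block (not the fingers) to sweep all the carrot ends off the wooden board into its steel scraps tray, then stand the scraper back upright on its cork mat. When the jars are packed and the board is clean, lift the carrier by its handle, carry it level, and set it down gently, square and central on the board. Do not disturb the tomato or the salt cellar.

Things in the scene. Friction and masses are not known exactly. Their poses are not given: they have to be found in the camera images.
- carrier: Loose green square carrier, 190 x 190 mm, 0.3 kg empty; origin at the centre of its underside, z up. Walls 34 mm high, 5 mm thick, floor 5 mm; two 5 mm dividers, 34 mm high, along its own x and y make four equal cells (centres at x, y = +-46 mm), one jar each. Bar handle above, along its own y.
- handle (a point): Centre of the carrier's wooden bar handle, 115 mm above the carrier's origin. The bar runs along the carrier's y over its whole length, 14 mm wide (along x), 16 mm high, on end posts 22 mm wide (along x) at y = +-92 mm. Gripped here the carrier hangs nearly level; point axes as the carrier's.
- board: Wooden board fixed to the table, 230 mm (own x) x 220 mm (own y), top 48 mm above the table; origin at the centre of its underside, z up. Along its -y edge, from y = -110 to -235 mm and as wide as the board, lies a fixed open steel scraps tray: floor 4 mm, outer walls 34 mm high, 4 mm thick, no wall on the board's side: what is pushed over the edge drops in.
- mat: Cork mat fixed to the table, 170 mm (own x) x 58 mm (own y), 4 mm thick; origin at the centre of its underside. Home of the scraper.
- scraper: Loose scraper block, 0.2 kg, standing upright on the mat, long axis along the mat's; origin at the centre of its underside, x along its length, z up. Blue foot 130 mm long x 36 mm thick (own y) x 45 mm high; wooden grip above it 100 mm long x 28 mm thick, up to 90 mm above the origin.
- jar1: Small glass jar, yellow contents, white lid; plain cylinder 52 mm across, 75 mm tall, about 0.13 kg, thick heavy foot; origin at the centre of its base, z up. May be absent.
- jar2: Small glass jar, green contents, yellow lid; plain cylinder 52 mm across, 75 mm tall, about 0.13 kg, thick heavy foot; origin at the centre of its base, z up. May be absent.
- jar3: Small glass jar, red contents, black lid; plain cylinder 52 mm across, 75 mm tall, about 0.13 kg, thick heavy foot; origin at the centre of its base, z up. May be absent.
- jar4: Small glass jar, orange-brown contents, yellow lid; plain cylinder 52 mm across, 75 mm tall, about 0.13 kg, thick heavy foot; origin at the centre of its base, z up. May be absent.
- carrot1: Carrot end, an orange disc 34 mm across and 16 mm thick, 15 g, lying flat on the board; origin at the centre of its underside. May be absent.
- carrot2: Carrot end, an orange disc 34 mm across and 16 mm thick, 15 g, lying flat on the board; origin at the centre of its underside. May be absent.
- carrot3: Carrot end, an orange disc 34 mm across and 16 mm thick, 15 g, lying flat on the board; origin at the centre of its underside. May be absent.
- carrot4: Carrot end, an orange disc 34 mm across and 16 mm thick, 15 g, lying flat on the board; origin at the centre of its underside. May be absent.
- carrot5: Carrot end, an orange disc 34 mm across and 16 mm thick, 15 g, lying flat on the board; origin at the centre of its underside. May be absent.
- tomato: Bystander: ripe red tomato, 74 mm across, 50 mm tall, standing among the jars; origin under its centre.
- cellar: Bystander: white salt cellar with wooden lid, 56 mm across, 68 mm tall, standing among the jars; origin under its centre.

How it is judged (in metres and radians):
On the way, in this order (a step that is already met when the one before it is completed fails the run):
1. every jar stands upright in the carrier, which still stands on the table, and every carrot end is in the scraps tray (x of jar1 in the frame of carrier between -0.09 and 0.09 m and y of jar1 in the frame of carrier between -0.09 and 0.09 m and z of jar1 in the frame of carrier between -0.01 and 0.02 m and angle between each of jar1, jar2, jar3, jar4's own z axis and vertical below 0.3 rad and x of jar2 in the frame of carrier between -0.09 and 0.09 m and y of jar2 in the frame of carrier between -0.09 and 0.09 m and z of jar2 in the frame of carrier between -0.01 and 0.02 m and x of jar3 in the frame of carrier between -0.09 and 0.09 m and y of jar3 in the frame of carrier between -0.09 and 0.09 m and z of jar3 in the frame of carrier between -0.01 and 0.02 m and x of jar4 in the frame of carrier between -0.09 and 0.09 m and y of jar4 in the frame of carrier between -0.09 and 0.09 m and z of jar4 in the frame of carrier between -0.01 and 0.02 m and x of carrot1 in the frame of board between -0.115 and 0.115 m and y of carrot1 in the frame of board between -0.235 and -0.11 m and z of each of carrot1, carrot2, carrot3, carrot4, carrot5 in the frame of board below 0.045 m and x of carrot2 in the frame of board between -0.115 and 0.115 m and y of carrot2 in the frame of board between -0.235 and -0.11 m and x of carrot3 in the frame of board between -0.115 and 0.115 m and y of carrot3 in the frame of board between -0.235 and -0.11 m and x of carrot4 in the frame of board between -0.115 and 0.115 m and y of carrot4 in the frame of board between -0.235 and -0.11 m and x of carrot5 in the frame of board between -0.115 and 0.115 m and y of carrot5 in the frame of board between -0.235 and -0.11 m and height (world z) of carrier below 0.02 m), for 0.2 s.
2. the scraper stands back upright on the cork mat and the loaded carrier is lifted clear (over 60 mm), all jars in it (x of jar1 in the frame of carrier between -0.09 and 0.09 m and y of jar1 in the frame of carrier between -0.09 and 0.09 m and z of jar1 in the frame of carrier between -0.01 and 0.02 m and angle between each of jar1, jar2, jar3, jar4's own z axis and vertical below 0.3 rad and x of jar2 in the frame of carrier between -0.09 and 0.09 m and y of jar2 in the frame of carrier between -0.09 and 0.09 m and z of jar2 in the frame of carrier between -0.01 and 0.02 m and x of jar3 in the frame of carrier between -0.09 and 0.09 m and y of jar3 in the frame of carrier between -0.09 and 0.09 m and z of jar3 in the frame of carrier between -0.01 and 0.02 m and x of jar4 in the frame of carrier between -0.09 and 0.09 m and y of jar4 in the frame of carrier between -0.09 and 0.09 m and z of jar4 in the frame of carrier between -0.01 and 0.02 m and height (world z) of carrier above 0.06 m and horizontal distance between scraper and mat below 0.03 m and angle between scraper's own z axis and vertical below 0.15 rad), for 0.2 s.
At the end, for the whole second after the job is handed in: Carrier flat on the board, centre within 25 mm of the board's, sides within 0.2 rad of parallel (either way); all jars upright on its floor; all carrot ends in the scraps tray, below the board's top; scraper upright on the mat, centre within 30 mm of the mat's; all at rest (x of jar1 in the frame of carrier between -0.09 and 0.09 m and y of jar1 in the frame of carrier between -0.09 and 0.09 m and z of jar1 in the frame of carrier between -0.01 and 0.02 m and angle between each of jar1, jar2, jar3, jar4's own z axis and vertical below 0.3 rad and x of jar2 in the frame of carrier between -0.09 and 0.09 m and y of jar2 in the frame of carrier between -0.09 and 0.09 m and z of jar2 in the frame of carrier between -0.01 and 0.02 m and x of jar3 in the frame of carrier between -0.09 and 0.09 m and y of jar3 in the frame of carrier between -0.09 and 0.09 m and z of jar3 in the frame of carrier between -0.01 and 0.02 m and x of jar4 in the frame of carrier between -0.09 and 0.09 m and y of jar4 in the frame of carrier between -0.09 and 0.09 m and z of jar4 in the frame of carrier between -0.01 and 0.02 m and x of carrot1 in the frame of board between -0.115 and 0.115 m and y of carrot1 in the frame of board between -0.235 and -0.11 m and z of each of carrot1, carrot2, carrot3, carrot4, carrot5 in the frame of board below 0.045 m and x of carrot2 in the frame of board between -0.115 and 0.115 m and y of carrot2 in the frame of board between -0.235 and -0.11 m and x of carrot3 in the frame of board between -0.115 and 0.115 m and y of carrot3 in the frame of board between -0.235 and -0.11 m and x of carrot4 in the frame of board between -0.115 and 0.115 m and y of carrot4 in the frame of board between -0.235 and -0.11 m and x of carrot5 in the frame of board between -0.115 and 0.115 m and y of carrot5 in the frame of board between -0.235 and -0.11 m and horizontal distance between carrier and board below 0.025 m and z of carrier in the frame of board between 0.042 and 0.054 m and angle between carrier's own z axis and vertical below 0.06 rad and (angle between the x axis of carrier and the x axis of board, either way round below 0.2 rad or angle between the x axis of carrier and the y axis of board, either way round below 0.2 rad) and horizontal distance between scraper and mat below 0.03 m and angle between scraper's own z axis and vertical below 0.15 rad and height (world z) of scraper between 0 and 0.01 m and linear speed of each of jar1, jar2, jar3, jar4, carrier, scraper below 0.02 m/s); the robot touches nothing.
It fails at once if the carrier is tipped more than 0.26 rad (15 degrees) (angle between carrier's own z axis and vertical above 0.26 rad).
It fails at once if the carrier is dropped onto the board (faster than 0.35 m/s within the last 10 mm) (horizontal distance between carrier and board below 0.06 m and z of carrier in the frame of board below 0.058 m and linear speed of carrier above 0.35 m/s).
It fails at once if a carrot end is touched with the fingers (contact force between the fingers and carrot1 above 0.5 N or contact force between the fingers and carrot2 above 0.5 N or contact force between the fingers and carrot3 above 0.5 N or contact force between the fingers and carrot4 above 0.5 N or contact force between the fingers and carrot5 above 0.5 N).
It fails at once if the tomato or the salt cellar is moved more than 40 mm or knocked over (distance of any of tomato, cellar from where it was at the start of the episode above 0.04 m or angle between any of tomato, cellar's own z axis and vertical above 0.5 rad).
Of jar1, jar2, jar3, jar4 only 2 to 4 are there at a start; the rules pass over those that are not, and their reading is None.
Of carrot1, carrot2, carrot3, carrot4, carrot5 only 3 to 5 are there at a start; the rules pass over those that are not, and their reading is None.
At some moment in a run one of jar1, jar2, jar3, jar4 may be knocked a few centimetres aside while the robot is not near it.
It also fails if it takes over 210 s, if anything falls off the work surface, if the arm or the gripper's body presses on something with over 40 N, if the wrist force passes 120 N, or if a joint passes its speed limit or range.

## Working session

There is one attempt and no reset: what is moved stays moved. The work goes in short steps, each a Python script; the robot and the scene stay as the last script left them, time stands still between calls to the robot, and variables do not carry over. Pictures are saved under pics/ and viewed, at most 14 in all, crops included, and the job is handed in when it is done.

```bash
ls; mkdir -p pics; python3 - <<'E'
from bench import bot, imaging
import cv2
for n in("side","top"):
    cv2.imwrite(f"pics/{n}0.png",imaging.capture(n)); print(n,imaging.camera_model(n))
print(bot.get_state())
E
```

```text
pics
side {'K': array([[539.59242757,   0.        , 322.74259162],
       [  0.        , 539.59242757, 239.5643634 ],
       [  0.        ,   0.        ,   1.        ]]), 'k1': -0.1210890177705337, 'position': array([ 174.50459776, -438.76473821,  677.72489481]), 'rotation': array([ 0.81570966, -0.015966  , -0.60918997])}
top {'K': array([[442.83229891,   0.        , 320.98903468],
       [  0.        , 442.83229891, 236.07111836],
       [  0.        ,   0.        ,   1.        ]]), 'k1': -0.0018828501780854077, 'position': array([404.05154437,  44.68934719, 920.29165468]), 'rotation': array([ 0.17334823,  0.01565452, -1.55289748])}
{'t': 0.1, 'qpos': array([ 1.04077446e+00,  3.26870550e-01, -1.93439243e-01,  1.05198657e+00,
        3.31510429e-05,  1.43659306e+00]), 'joint_velocities': array([ 2.69739791e-04, -1.06722991e-03,  2.75256641e-03, -1.11438419e-03,
       -4.50675528e-05,  2.49556775e-03]), 'effort': array([ 8.40782704e-04, -4.44238079e+01,  2.63039625e+01,  7.90231250e-03,
       -1.68943275e-04, -3.73579866e-06]), 'tcp_pos': array([211.79215865, 507.05643063, 230.59664273]), 'orientation': array([-3.14011054e+00, -2.33558902e-04,  2.74577386e+00]), 'contact_force': array([ 0.29504751,  0.64608388, -0.45300911]), 'wrist_torque': array([-0.02538984, -0.01390112, -0.0404325 ]), 'gripper_force': 0.0, 'opening': 0.9958139505554212}
```

View pics/top0.png

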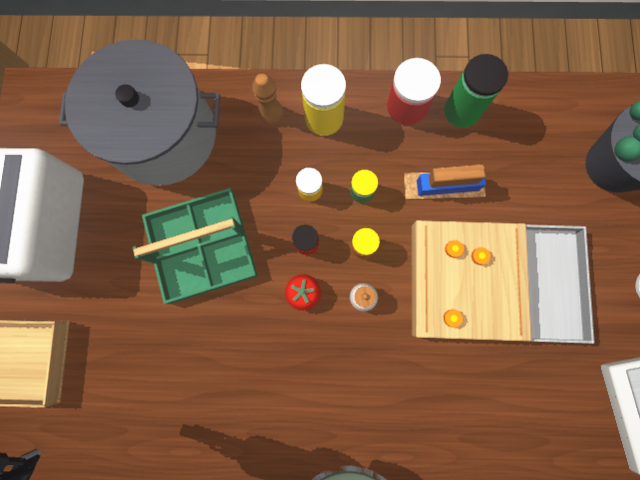

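View pics/side0.png

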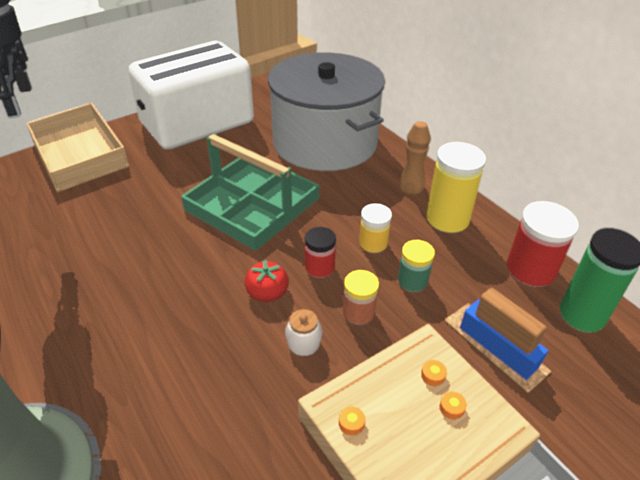

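Top view: jars with lids at about (309,180) white, (364,184) yellow/green, (305,238) black and (366,241) yellow/brown. The carrier is at (200,245) with its handle from (135,250) to (233,226), and the scraper at (452,180). The board is centred near (470,280), with carrots at (455,248), (482,256) and (454,319). The tomato is at (303,292) and the cellar at (364,297).

```bash
cat > h.py <<'E'
from bench import bot, solve_ik, imaging
import cv2, numpy as np
from scipy.spatial.transform import Rotation as Rot
def ray(n,px):
    m=imaging.camera_model(n); px=np.float64(px).reshape(-1,1,2)
    u=cv2.undistortPoints(px,m["K"],np.array([m["k1"],0,0,0])).reshape(-1,2)
    d=np.c_[u[:,0],-u[:,1],-np.ones(len(u))]
    return m["position"], Rot.from_euler("xyz",m["rotation"]).apply(d)
def plane(n,px,z):
    p,d=ray(n,px); return (p+d*((z-p[2])/d[:,2])[:,None])[:,:2]
def blobs(img,lo,hi,roi,amin=40,k=0):
    """contours of an HSV mask inside roi=(x0,y0,x1,y1), largest first"""
    x0,y0,x1,y1=roi; h=cv2.cvtColor(img,cv2.COLOR_BGR2HSV)[y0:y1,x0:x1]
    m=cv2.inRange(h,np.array(lo),np.array(hi))
    if k: m=cv2.morphologyEx(m,cv2.MORPH_OPEN,np.ones((k,k)))
    c,_=cv2.findContours(m,cv2.RETR_EXTERNAL,cv2.CHAIN_APPROX_NONE,offset=(x0,y0))
    return sorted([a for a in c if cv2.contourArea(a)>amin],key=cv2.contourArea,reverse=True)
def rect(n,c,z):
    """min-area rectangle of a contour on plane z: centre, size(long,short), yaw of long side"""
    (cx,cy),(w,h),a=cv2.minAreaRect(np.float32(plane(n,c,z)))
    a=np.radians(a)
    if w<h: w,h,a=h,w,a+np.pi/2
    return np.round([cx,cy,w,h,(a+np.pi/2)%np.pi-np.pi/2],2)
E
python3 - <<'E'
from h import *
t=cv2.imread("pics/top0.png")
hsv=cv2.cvtColor(t,cv2.COLOR_BGR2HSV)
for nm,p in dict(bar=(185,239),board=(470,300),grip=(458,176),cork=(410,190),blue=(450,188),black=(305,235),green=(225,250),steel=(560,290),tab=(330,350),carrot=(455,244),white=(309,177),brownlid=(362,295)).items(): print(nm,hsv[p[1],p[0]],end=' ')
print()
def show(nm,lo,hi,roi,z,k=0,n=1,amin=40):
    for c in blobs(t,lo,hi,roi,amin,k)[:n]: print(nm,rect("top",c,z),cv2.boundingRect(c))
show("white",(0,0,190),(180,60,255),(285,160,335,196),75)
show("yel",(25,150,150),(35,255,255),(340,160,390,265),75,0,2)
show("black",(0,0,0),(180,255,60),(285,220,330,252),75)
show("tomato",(0,150,120),(8,255,255),(280,270,330,315),25)
show("cellar",(0,0,150),(180,60,255),(345,280,385,315),40)
show("carrot",(8,200,200),(30,255,255),(415,230,530,335),64,0,6,30)
show("board",(12,60,120),(28,200,255),(400,210,535,350),48,5)
show("steel",(0,0,100),(180,50,255),(520,215,600,350),34,3)
show("bar",(14,60,140),(28,220,255),(125,205,240,262),123)
show("green",(60,90,30),(90,255,255),(125,180,265,310),34)
show("blue",(105,150,60),(130,255,255),(400,160,495,200),49)
show("grip",(5,140,100),(18,255,255),(425,158,495,200),94,0,3)
show("cork",(8,60,120),(22,200,255),(400,160,495,202),4,0,3)
for p in [(404,178),(406,199),(484,198),(485,176)]: print(plane("top",p,4))
E
```

```text
bar [ 20 106 245] board [ 20 108 246] grip [ 14 158 212] cork [ 16 123 232] blue [112 169 148] black [ 4 30 59] green [ 73 117 161] steel [  0   0 222] tab [ 12 163 125] carrot [ 20 218 254] white [  0   0 254] brownlid [ 14 159 196] 
white [664.44  87.41  49.69  49.5   -1.55] (296, 168, 26, 25)
yel [ 5.4361e+02 -2.4630e+01  5.0970e+01  5.0220e+01  1.0000e-02] (352, 228, 27, 27)
yel [661.77 -23.54  49.42  49.36  -1.56] (352, 170, 26, 25)
black [548.7   92.46  47.2   46.78   0.81] (293, 225, 25, 26)
tomato [446.1   97.67  71.2   70.64   0.81] (284, 274, 37, 37)
cellar [437.56 -22.57  50.89  48.85   0.79] (350, 283, 27, 27)
carrot [ 400.1  -191.11   32.35   29.8    -1.55] (444, 310, 18, 17)
carrot [ 520.26 -249.03   33.36   29.29   -1.56] (472, 248, 18, 16)
carrot [ 533.18 -198.36   31.47   29.47   -1.56] (446, 241, 17, 16)
board [ 480.56 -220.24  249.9   239.41    1.56] (400, 215, 131, 126)
steel [ 4.7318e+02 -4.1178e+02  2.3084e+02  1.2058e+02 -2.0000e-02] (527, 226, 67, 118)
bar [538.06 312.55 189.52  15.11  -1.25] (133, 219, 101, 37)
green [499.65 298.02 190.12 111.92  -1.24] (155, 226, 101, 77)
blue [ 672.47 -200.43  136.03   41.44   -1.48] (417, 174, 68, 21)
grip [ 678.51 -206.3   134.54   56.48   -1.56] (425, 158, 70, 29)
cork [ 689.28 -206.42  203.56   91.16   -1.56] (400, 160, 95, 42)
[[ 693.31057535 -113.80734074]]
[[ 646.96631305 -117.37808117]]
[[ 651.44190636 -282.37754557]]
[[ 700.02924803 -286.70816906]]
```

```bash
cat > m.py <<'E'
from h import *
t=cv2.imread("pics/top0.png"); s=cv2.imread("pics/side0.png")
def show(nm,lo,hi,roi,z,k=0,n=1,amin=40,v="top"):
    for c in blobs(t if v=="top" else s,lo,hi,roi,amin,k)[:n]: print(nm,rect(v,c,z),cv2.boundingRect(c))
show("board",(12,50,190),(30,180,255),(405,215,535,350),48,5)
show("cork",(8,60,200),(22,150,255),(400,160,495,202),4,0,3)
show("grip",(5,150,150),(16,255,255),(425,158,495,190),94,3,3)
show("bluetop",(105,100,120),(130,255,255),(400,160,495,200),49,0,3)
show("wh s",(0,0,180),(180,60,255),(355,200,400,228),75,v="side")
show("yel s",(25,150,150),(35,255,255),(335,235,440,303),75,0,2,v="side")
show("barS",(12,60,140),(28,220,255),(195,130,300,180),115,3,v="side")
print("rim",plane("top",[(143,212),(232,191),(255,272),(164,301)],34))
print("rim side",plane("side",[(184,200),(250,243),(318,190)],34))
print("boardS",plane("side",[(300,406),(431,326),(539,435)],48))
print("matS",plane("side",[(446,318),(530,384),(548,370)],4),"scr foot S",plane("side",[(461,341),(542,374)],4),plane("side",[(482,300),(544,330)],94))
E
python3 m.py
python3 -c "
import cv2
t=cv2.imread('pics/top0.png');s=cv2.imread('pics/side0.png')
a=cv2.resize(t[155:210,395:500],None,fx=5,fy=5);b=cv2.resize(s[285:390,435:560],(525,441));b=b[:,:525]
cv2.imwrite('pics/scr.png',cv2.vconcat([a,b])[:600])"
```

```text
board [ 4.7610e+02 -2.3491e+02  2.2949e+02  2.2022e+02 -2.0000e-02] (415, 220, 116, 121)
cork [ 6.7677e+02 -1.3311e+02  5.6170e+01  3.7980e+01  5.0000e-02] (404, 173, 20, 26)
grip [ 677.93 -203.19   99.14   27.32   -1.47] (433, 164, 52, 17)
bluetop [ 676.53 -199.72  138.28   40.94   -1.42] (417, 174, 69, 21)
wh s [6.5933e+02 8.2190e+01 6.3420e+01 5.2000e+01 4.4000e-01] (361, 203, 31, 25)
yel s [543.71 -28.65  51.27  49.89   0.93] (345, 270, 34, 26)
yel s [ 6.6045e+02 -2.5700e+01  5.1420e+01  5.0490e+01 -6.0000e-01] (402, 240, 32, 23)
barS [537.43 317.65 193.08  30.04  -1.24] (209, 134, 79, 41)
rim [[603.88882447 429.90503505]
 [651.16515314 247.77915066]
 [483.73543184 192.56664042]
 [422.9160444  371.83097813]]
rim side [[418.85508446 352.73611311]
 [465.10723305 179.43484083]
 [646.66709168 236.00661165]]
boardS [[ 361.52003634 -136.88233288]
 [ 591.67923507 -136.83987148]
 [ 586.43163196 -347.30342099]]
matS [[ 651.82069899 -117.75095139]
 [ 668.10235459 -279.26467043]
 [ 709.82491545 -279.68723039]] scr foot S [[ 639.35397082 -164.06815649]
 [ 696.61465878 -278.76188132]] [[ 654.38663391 -166.82998326]
 [ 686.35301032 -255.31895576]]
```

View pics/scr.png

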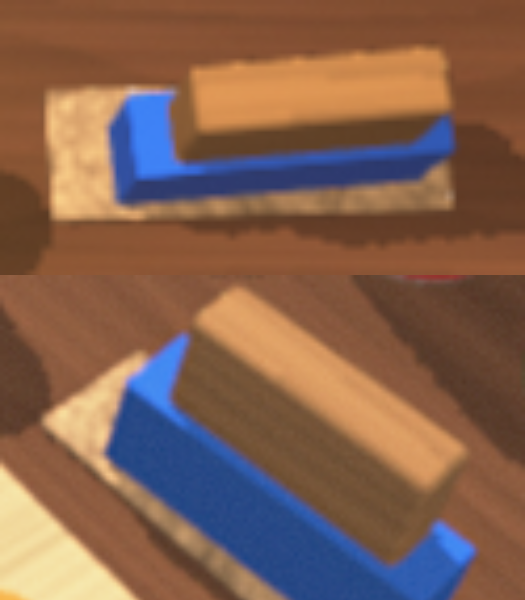

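Measured: board centre about (476,-236), yaw -0.02. The scraper is at (678,-203) with its long axis at -1.47, the mat at (678,-201), the carrier at (538,312.5) with yaw 0.32, and all measured sizes match the given ones. I'll start with the first jar.

```bash
cat >> h.py <<'E'
PI=np.pi
C=np.array([538.5,313.]); CY=0.32
def cw(x,y): c,s=np.cos(CY),np.sin(CY); return C+[c*x-s*y,s*x+c*y]
def down(x,y,z,close):
    """tool-down orientation whose closing line lies at angle close; the half turn with the smaller joint 6"""
    best=None
    for k in(0,1):
        o=[PI,0,(close+PI/2+k*PI+PI)%(2*PI)-PI]; q=solve_ik([x,y,z],o)
        if q is not None and (best is None or abs(q[5])<abs(best[0][5])): best=(q,o)
    if best is None: raise RuntimeError(f"no IK {x,y,z,close}")
    return best[1]
def go(x,y,z,close): bot.move_ptp([x,y,z],down(x,y,z,close))
def to_z(z,v=150,th=None):
    p=bot.get_state()["tcp_pos"]; return bot.movel([p[0],p[1],z],max_speed=v,threshold=th)
LID=dict(jar1=((0,0,190),(180,60,255)),jar2=((25,150,150),(35,255,255)),jar3=((0,0,0),(180,255,62)),jar4=((25,150,150),(35,255,255)))
NOM=dict(jar1=(664,87),jar2=(662,-24),jar3=(549,92),jar4=(544,-25))
def lid(j,img=None,z=75,near=None):
    img=imaging.capture("top") if img is None else img
    r=[rect("top",c,z) for c in blobs(img,*LID[j],(260,150,405,320),150)]
    r=[a for a in r if 40<a[2]<58 and 40<a[3]<58 and np.hypot(*(a[:2]-(near or NOM[j])))<80]
    return min(r,key=lambda a:np.hypot(*(a[:2]-(near or NOM[j])))) if r else None
def pack(j,cx,cy):
    g=CY+PI/2
    p=lid(j); print(j,p,bot.get_state()["t"])
    bot.grip(1.0); go(p[0],p[1],200,g); to_z(40,150); bot.grip(0.0,35)
    s=bot.get_state(); print("grip",round(s["opening"],2),round(s["gripper_force"],1),s["tcp_pos"].round(1))
    to_z(215,200)
    print("held",round(bot.get_state()["opening"],2))
    w=cw(cx,cy); go(*w,215,g); to_z(60,150); hit=to_z(43,30,4)
    print("down",hit,bot.get_state()["tcp_pos"].round(1)); bot.grip(0.78); to_z(215,200)
E
python3 - <<'E'
from h import *
for j in NOM: print(j,lid(j,cv2.imread("pics/top0.png")))
pack("jar1",57,-46)
for n in("top","side"): cv2.imwrite(f"pics/{n}1.png",imaging.capture(n))
print(bot.get_state()["t"])
a=cv2.imread("pics/top1.png")[130:330,100:420];b=cv2.imread("pics/side1.png")[90:340,120:520]
cv2.imwrite("pics/c1.png",cv2.vconcat([cv2.resize(a,(480,300)),cv2.resize(b,(480,300))]))
E
```

```text
jar1 [664.44  87.41  49.69  49.5   -1.55]
jar2 [661.77 -23.54  49.42  49.36  -1.56]
jar3 [548.7   92.46  47.2   46.78   0.81]
jar4 [ 5.4361e+02 -2.4630e+01  5.0970e+01  5.0220e+01  1.0000e-02]
jar1 [664.44  87.41  49.69  49.5   -1.55] 0.15
grip 0.6 36.5 [664.8  88.5  41. ]
held 0.6
down True [608.  286.7  45.7]
9.15
```

View pics/c1.png

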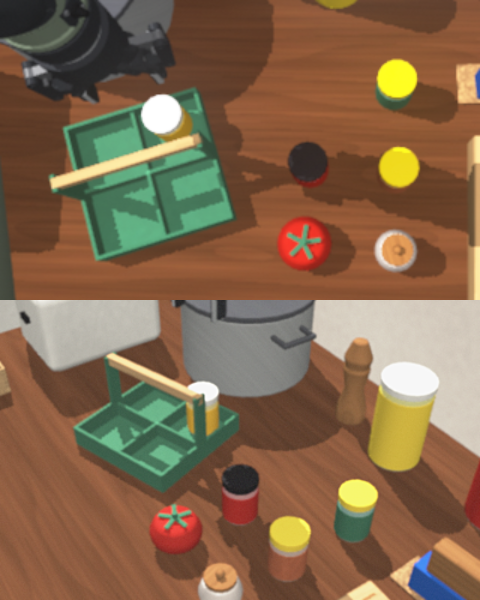

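The white-lid jar stands in its cell and everything else is untouched. Packing the rest.

```bash
python3 - <<'E'
from h import *
pack("jar2",57,46); pack("jar4",-57,46); pack("jar3",-57,-46)
go(400,350,300,CY+PI/2)
for n in("top","side"): cv2.imwrite(f"pics/{n}2.png",imaging.capture(n))
print(bot.get_state()["t"])
a=cv2.imread("pics/top2.png")[130:330,100:420];b=cv2.imread("pics/side2.png")[90:340,120:520]
cv2.imwrite("pics/c2.png",cv2.vconcat([cv2.resize(a,(480,300)),cv2.resize(b,(480,300))]))
E
```

```text
jar2 [ 6.6079e+02 -2.3550e+01  5.1310e+01  4.9420e+01  1.0000e-02] 9.2
grip 0.6 36.6 [661.5 -22.4  41. ]
held 0.61
down True [579.5 374.   45.7]
jar4 [544.58 -25.55  49.95  49.13  -0.77] 17.9167
grip 0.6 35.9 [545.7 -24.8  40.8]
held 0.6
down True [471.1 338.3  45.6]
jar3 [548.71  92.45  47.2   46.82   0.81] 26.8083
grip 0.6 36.0 [549.1  93.4  40.8]
held 0.6
down True [498.8 251.9  45.6]
35.275
```

View pics/c2.png

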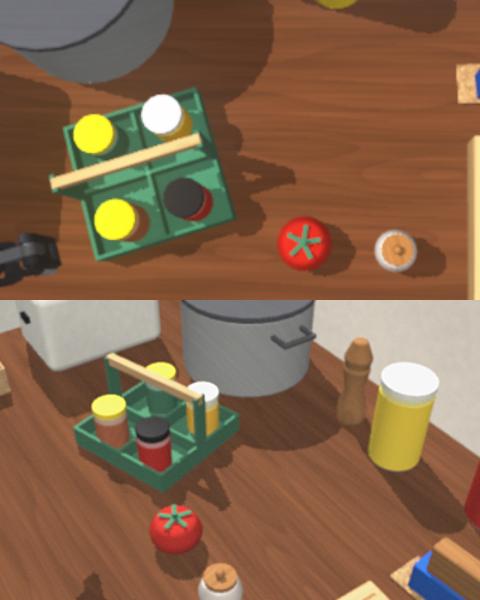

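All four jars are upright, one per cell. Next the scraper.

```bash
cat >> h.py <<'E'
BC=np.array([476.,-237.]); BY=-0.02
def bw(x,y): c,s=np.cos(BY),np.sin(BY); return BC+[c*x-s*y,s*x+c*y]
def sweep(bx,y0=92,y1=-128):
    g=BY+PI/2
    a,b=bw(bx,y0),bw(bx,y1)
    go(*a,160,g); to_z(115,100); hit=to_z(98,20,4); z=bot.get_state()["tcp_pos"][2]; print("touch",hit,round(z,1))
    z+=0.8; to_z(z,20)
    bot.movel([*b,z],max_speed=70); print("end",bot.get_state()["tcp_pos"].round(1),bot.get_state()["contact_force"].round(1))
    to_z(165,100)
E
python3 - <<'E'
from h import *
go(678,-203,200,.10); bot.grip(.7); to_z(58,120); bot.grip(0,80)
s=bot.get_state(); print(s["opening"],s["gripper_force"],s["tcp_pos"])
to_z(165,100); print(bot.get_state()["opening"])
sweep(-51)
sweep(49)
print(bot.get_state()["t"])
go(560,-60,190,BY+PI/2)
for n in("top","side"): cv2.imwrite(f"pics/{n}3.png",imaging.capture(n))
a=cv2.imread("pics/top3.png")[130:370,300:620];b=cv2.imread("pics/side3.png")[240:480,260:580]
cv2.imwrite("pics/c3.png",cv2.hconcat([cv2.resize(a,(400,300)),cv2.resize(b,(400,300))]))
E
```

```text
0.3175106238651302 79.43247199058533 [ 678.91672198 -202.44694166   58.89964822]
0.3196432936357445
touch True 102.8
end [ 422.5 -363.8  103.6] [ 0.4  0.6 -2.2]
touch True 102.8
end [ 522.5 -365.8  103.6] [-0.6 -0.9 -2.5]
54.0833
```

View pics/c3.png

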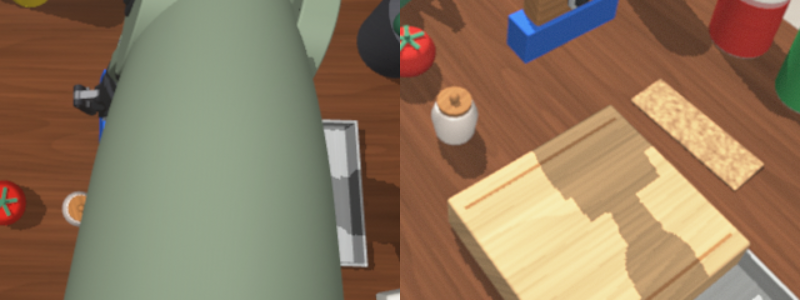

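The board is bare in the side view and the mat is fully visible at about side pixels (527-565, 303-390). I'll measure the mat, then stand the scraper back on it.

```bash
python3 - <<'E'
from h import *
s=cv2.imread("pics/side3.png")
for c in blobs(s,(8,50,140),(25,170,255),(440,295,570,395),300,3)[:2]: print(rect("side",c,4),cv2.boundingRect(c))
go(678.5,-202,165,.03); to_z(70,100); print(to_z(55,20,4),bot.get_state()["tcp_pos"].round(1))
bot.grip(.6); to_z(200,150); go(400,250,300,CY+PI/2)
for n in("top","side"): cv2.imwrite(f"pics/{n}4.png",imaging.capture(n))
t=cv2.imread("pics/top4.png")
for c in blobs(t,(5,150,150),(16,255,255),(425,158,495,190),40,3)[:1]: print("grip",rect("top",c,94))
for c in blobs(t,(14,60,140),(28,220,255),(125,205,240,262))[:1]: print("bar",rect("top",c,123))
for c in blobs(t,(8,180,150),(30,255,255),(400,210,600,350),20): print("carrot",rect("top",c,20))
a=t[130:370,300:620];b=cv2.imread("pics/side4.png")[240:480,260:580]
cv2.imwrite("pics/c4.png",cv2.hconcat([cv2.resize(a,(400,300)),cv2.resize(b,(400,300))])); print(bot.get_state()["t"])
E
```

```text
[ 689.29 -195.56  237.2    89.31    1.55] (440, 295, 130, 97)
[ 634.92 -198.19  125.95  123.29    0.95] (440, 324, 85, 71)
True [ 678.8 -202.3   58.9]
grip [ 677.36 -203.4    98.91   26.21   -1.56]
bar [538.04 312.64 188.14  44.6   -1.07]
carrot [ 5.1316e+02 -3.9668e+02  6.5420e+01  3.6610e+01 -1.0000e-02]
carrot [ 396.48 -395.49   35.78   29.2    -1.55]
61.7833
```

View pics/c4.png

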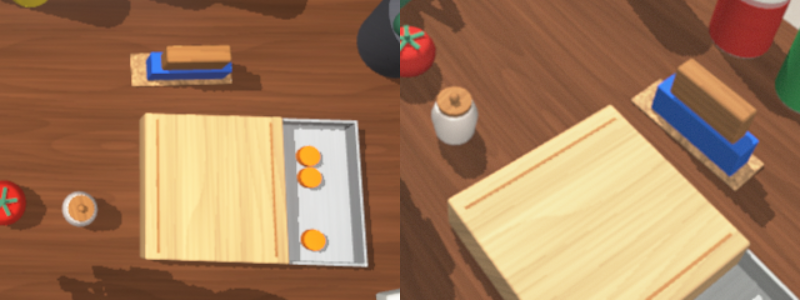

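The scraper stands on the mat and all three carrot ends lie in the tray. Now lifting the carrier.

```bash
python3 - <<'E'
from h import *
t=cv2.imread("pics/top4.png")
print("board",[rect("top",c,48) for c in blobs(t,(12,50,190),(30,180,255),(405,215,530,350),500,5)[:1]])
go(538,312.6,220,CY); bot.grip(.45); to_z(97,100); bot.grip(0,110)
s=bot.get_state(); print(s["opening"],s["gripper_force"],s["tcp_pos"].round(1),s["orientation"].round(3))
to_z(120,40); bot.dwell(.3); to_z(245,60); bot.dwell(.5)
s=bot.get_state(); print(s["opening"],s["contact_force"].round(1),s["wrist_torque"].round(2),s["t"])
for n in("top","side"): cv2.imwrite(f"pics/{n}5.png",imaging.capture(n))
a=cv2.imread("pics/top5.png")[130:370,80:400];b=cv2.imread("pics/side5.png")[40:280,150:470]
cv2.imwrite("pics/c5.png",cv2.hconcat([cv2.resize(a,(400,300)),cv2.resize(b,(400,300))]))
E
```

```text
board [array([ 4.7608e+02, -2.3492e+02,  2.2975e+02,  2.2039e+02, -2.0000e-02])]
0.1398600599186609 107.85194993019104 [538.9 313.   98. ] [-3.139  0.    -1.251]
0.13938018815776762 [ 0.2 -0.5 -8.7] [0.05 0.01 0.07] 68.95
```

View pics/c5.png

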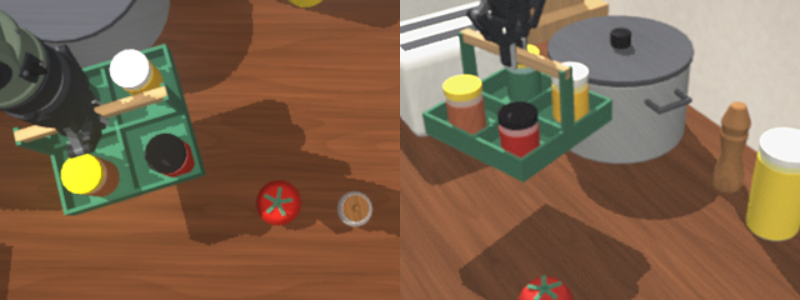

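The carrier hangs level with all jars in. Carrying it to the board.

```bash
python3 - <<'E'
from h import *
bot.movel([476,-236,245],rot=[PI,0,-1.591],max_speed=110)
bot.dwell(.7); to_z(160,50); bot.dwell(.4); print(to_z(142,12,3.5),bot.get_state()["tcp_pos"].round(1))
bot.dwell(.3); s=bot.get_state(); print(s["contact_force"].round(1),s["t"])
bot.grip(.4); bot.dwell(.2); to_z(260,80)
go(400,250,300,CY+PI/2)
for n in("top","side"): cv2.imwrite(f"pics/{n}6.png",imaging.capture(n))
t=cv2.imread("pics/top6.png")
for c in blobs(t,(14,60,120),(28,220,255),(400,200,540,350),100,0)[:4]: print("bar",rect("top",c,171))
a=t[130:370,300:620];b=cv2.imread("pics/side6.png")[240:480,260:580]
cv2.imwrite("pics/c6.png",cv2.hconcat([cv2.resize(a,(400,300)),cv2.resize(b,(400,300))])); print(bot.get_state()["t"])
E
```

```text
True [ 476.  -235.9  145.9]
[-0.   0.5  7. ] 78.5583
bar [ 4.6582e+02 -1.9230e+02  1.9830e+02  1.9621e+02 -2.0000e-02]
bar [ 474.97 -225.17  167.58   15.14    1.55]
bar [ 5.1480e+02 -2.3963e+02  4.7290e+01  3.6720e+01  3.5000e-01]
82.725
```

View pics/c6.png

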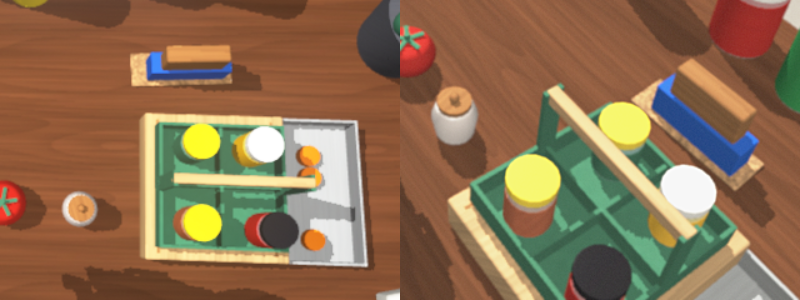

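The carrier sits square and central on the board with the jars upright, the carrots in the tray and the scraper home.

```bash
python3 -c "
from bench import bot
bot.dwell(.3); print(bot.sign_off())"
```

```text
the job is handed in; nothing more can be done
None
```

I finished the job and handed it in at about 83 s: four jars packed, three carrot ends swept into the tray, the scraper upright on its mat, and the carrier central and square on the board; the sign-off call returned no verdict.

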